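# Reset the sunken speed trim under its dust shutter

### The job

Reset the speed trim on the drill controller: slide its steel dust shutter fully open by the upright tab, and turn the black knob sunk in the well until its pointer (the long end with the white line) points at the dark mark on the bezel ring. Then, without upsetting the setting, slide the shutter fully shut again and leave the pot, the jar and the wrench where they are.

Things in the scene. Friction and masses are not known exactly. Their poses are not given: they have to be found in the camera images.
- controller: Grey box 130 (its x) x 240 (its y) x 58 mm high, bolted to the bench at an unknown yaw; origin at the centre of its underside, z up. A round well, 88 mm across, 42 mm deep (floor at z = 16 mm), opens in its top, axis at x = 0, y = -55 mm of its frame. Guide rails run along the long edges of its top (x = 54 to 64 mm either side), up to z = 75 mm.
- shutter (a joint): Sliding steel shutter, a plate 108 x 108 x 4 mm, z = 62 to 66 mm. Value in m: 0 = fully shut (plate centred over the well's axis); grows as it slides to the box's +y; 0.108 = fully open at its stop, its edge 10 mm clear of the well. Friction about 2.5 N; stays where left. It may start ajar by up to 20 mm.
- tab_top (a point): Middle of the top edge of the shutter's upright steel tab: 60 mm long (box's x), 10 mm thick (box's y), at the plate's centre, standing from z = 66 to 95 mm. Push it either way with closed fingers. Axes as the box's.
- knob (a joint): Angle of the knob, rad: 0 = pointer along the box's +x; grows anticlockwise seen from above; stops at -4.6 and 4.6, so any route to the mark will do. Friction 0.05 N m; stays where left. It starts at least 0.7 rad from the mark, either side.
- knob_top (a point): Knob's axis at the top of its grip bar (z = 50 mm, 8 mm below the well's mouth); x axis = pointer direction, z up. Black plastic: disc 60 mm across (top at z = 24 mm) with a bar 14 mm thick, 26 mm tall (z = 24 to 50 mm), reaching 28 mm from the axis at the pointer end, 18 mm at the other. 37 mm from bar to well wall on each flank: come in with fingers under 80 mm over their backs.
- pointer (a point): End of the knob's pointer: top of the grip bar's long end, 28 mm from the axis, marked with a white line 4 mm wide.
- mark (a point): Middle of the dark mark, 14 mm wide, on the flat aluminium bezel ring (88 to 102 mm across, 2 mm high) round the mouth of the well, 47.5 mm from the knob's axis, z = 60 mm; on the box's -x side, within 0.5 rad of it; under the shutter when this is shut. The point's x axis points outward from the knob's axis through the mark.
- pot: White ceramic pot without handle, 72 mm across, 85 mm tall, standing near the box; origin under its centre. Not to be moved.
- jar: Small glass jar with a steel cap, 56 mm across, 60 mm tall, beyond the box; origin under its centre. Not to be moved.
- wrench: Steel open-ended wrench lying on the bench beside the box's -y end, under 20 mm high, about 180 mm long along its x; origin under its middle. Not to be moved.

How it is judged:
On the way, in this order (a step that is already met when the one before it is completed fails the run):
1. the shutter is slid open to its stop (within 12 mm) (value of joint shutter above 0.096 m), for 0.1 s.
2. the knob's pointer points at the mark (within 0.15 rad) (angle between the x axis of knob_top and the x axis of mark, either way round below 0.15 rad and horizontal distance between pointer and mark below 0.035 m), for 0.3 s.
At the end, for the whole second after the job is handed in: The knob's pointer points at the mark (not away from it) within 0.15 rad, about the half-width of the mark, and the shutter is fully shut again, within 6 mm (all of step 2 and value of joint shutter below 0.006 m); the robot touches nothing.
It fails at once if the pot is moved more than 30 mm (distance of pot from where it was at the start of the episode above 0.03 m).
It fails at once if the jar is moved more than 30 mm (distance of jar from where it was at the start of the episode above 0.03 m).
It fails at once if the wrench is moved more than 30 mm (distance of wrench from where it was at the start of the episode above 0.03 m).
It also fails if it takes over 72 s, if anything falls off the work surface, if the arm or the gripper's body presses on something with over 40 N, if the wrist force passes 120 N, or if a joint passes its speed limit or range.

### The arm

A 7-joint arm with a two-finger parallel gripper is mounted at the origin on the work surface. World frame = base frame: x ahead of the robot, y to its left, z up, the work surface at z = 0. Lengths are in m, angles in rad, forces in N, time in s.
With the tool pointing down it reaches from about 0.425 to 0.875 m from the base axis. Payload 4.7 kg.
Tool frame: the origin (TCP) lies midway between the tips of the shut fingers; the grasp point (between the pads) lies 19 mm behind it (ctrl.grip_point_offset is the distance from the TCP to the grasp point, in m); z points along the fingers, y is the line along which they close (so a half turn about z gives the same grasp; the last joint's range is limited). The gripper opens to 87 mm and grips with 3 to 60 N. Pads are 19 mm wide; open, the fingers measure 117 mm over their backs; the gripper's body (75 mm by 190 mm) begins 51 mm behind the grasp point.
Start: joints at [-1.202, 0.321, -0.07, 1.45, 0.023, 1.371, -0.057], TCP at [0.226, 0.61, 0.186] pointing down, gripper open.
Joint ranges: [-2.86, 2.86], [-0.3, 2.09], [-1.38, 1.24], [0.06, 2.45], [-1.56, 4.7], [0.09, 2.05], [-2.69, 2.69]. Speed limits (rad/s): [2.57, 2.57, 3.14, 3.14, 3.14, 3.14, 3.14].

### API

Orientations are given as a rotation vector (axis times angle).
In Python, from bench import ctrl gives the robot as it stands.
- The arm moves only by the tool move_arm, never from a script. Its argument "increments" is text: rows parted by semicolons, each of 7 numbers parted by spaces: the shift along the world's x, y, z in mm, then the turn, a rotation vector about the world's x, y, z in degrees, then the closure in counts, from 0 (fully open) to 255 (shut). A call has exactly 8 rows; each row shifts and turns the commanded pose from where the row before left it; what a row does not reach is not made up. A row lasts 1/12 s, in which the tool goes at most 41.7 mm and 7.16 degrees, less where a joint would pass 70% of its speed; a pose out of reach is approached as far as the arm can. A call with a gripper value outside its range is refused whole. The fingers move at their own pace and stop on an object; "grip_force" is the grip in N (left out, the last holds). Time passes only in rows, so rows that do not move let the fingers close, or fill a call up. It gives the time, the measured TCP pose, the force, the opening and the grip force at its end, in the units of the state.
- ctrl.get_state(): the state, without advancing time (a new reading comes with each control period).
- ctrl.get_image(name): name is "scene" or "side" or "wrist"; returns a dict with "frame" (384x512x3 uint8, red, green, blue), "depth" (384x512 float32, m along the optical axis (not along the pixel's ray), 0 where there is no reading), "fx", "fy", "cx", "cy" (pixels), "k1" (the pictures are not rectified: a ray, as slopes to the right and down, at radius r is drawn at 1 + k1 r^2 times it, then the intrinsics apply), "position" and "orientation" of the camera in the world. Camera axes: x right, y down, z forward; pixel columns grow to the right and rows downward; lengths in m; the calibration is good to about 2 mm. A picture is of the moment at which its call begins.
- ctrl.close_job(): hands the job in; it is judged then, once.
Trained networks look in a picture, given as the dict that the camera call returned (one of the last four; its "shot" number tells which), for a name from the list of things; names that differ only in an ending like _2 or _b are one class to them, and where a whole thing is asked for, a point or a joint stands for the part that bears it (a point fixed in the world has none). Each returns a list of dicts, best first, with "score" (0 to 1); they miss things now and then, are a little off and sometimes report something else, mostly with a low value. They report only what shows in the picture. A call takes as long as a camera call.
- ctrl.find_in(target, picture): "centre" ([x, y, z] in m, in world coordinates, good to about 4 mm: the middle of the surface that is visible of it).
- ctrl.silhouettes(target, picture): "region" (384x512 bool, what is visible of it).
The state is a dict: "time": time; "joint_positions": joint angles; "qd": joint speeds; "joint_torque": joint torques, N m; "position": TCP position; "tool_rot": TCP orientation; "ft_force": force on the tool from outside, world axes, zero at the start; "torque": the same for the moment, N m; "grip_width": opening from 0.0 (shut) to 1.0 (fully open); "grip_force": force on a finger pad.
Only numpy, scipy, OpenCV 4.12 (cv2) and the standard library are available. Lean on these libraries where they do the work, as an engineer would, in place of code of your own. Each camera call takes 0.05 s, during which the arm holds its last target. There are 200 camera calls.

## Working session

There is one attempt and no reset: what is moved stays moved. The work goes in short steps, Python scripts to look and compute and a tool call to move; the robot and the scene stay as the last step left them, time stands still between calls to the robot, and variables do not carry over. Pictures are saved under pics/ and viewed, at most 10 in all, crops included, and the job is handed in when it is done.

Besides the shell and the picture viewer there is one more tool, called after "Request:" as a command line: name --argument value ..., lists and objects as JSON in quotes. move_arm: Moves the arm, as the interface text tells. Its arguments: {"type":"object","properties":{"increments":{"type":"string"},"grip_force":{"type":"number"}},"required":["increments"]}

```bash
ls; mkdir -p pics
cat > h.py <<'E'
import numpy as np, cv2
from bench import ctrl
from scipy.spatial.transform import Rotation as R
def Rm(o):
    o=np.array(o,float)
    if o.shape==(3,3): return o
    return R.from_rotvec(o).as_matrix() if o.size==3 else R.from_quat(o).as_matrix()
def cloud(p):
    h,w=p["depth"].shape
    K=np.array([[p["fx"],0,p["cx"]],[0,p["fy"],p["cy"]],[0,0,1]])
    u,v=np.meshgrid(np.arange(w),np.arange(h))
    n=cv2.undistortPoints(np.stack([u,v],-1).reshape(-1,1,2).astype(float),K,np.array([p["k1"],0,0,0.])).reshape(h,w,2)
    c=np.dstack([n,np.ones((h,w))])*p["depth"][...,None]
    return c@Rm(p["orientation"]).T+np.array(p["position"])
def save(p,n): cv2.imwrite("pics/"+n,cv2.cvtColor(p["frame"],cv2.COLOR_RGB2BGR))
E
cat > a.py <<'E'
from h import *
out=[]
for n in ["scene","side","wrist"]:
    p=ctrl.get_image(n); out.append(p["frame"])
    print(n,p["position"],p["orientation"],p["k1"])
    for t in ["controller","shutter","tab_top","knob","mark","pot","jar","wrench"]:
        print(t,[(np.round(d["centre"],3).tolist(),round(d["score"],2)) for d in ctrl.find_in(t,p)[:2]])
im=np.vstack([np.hstack(out[:2]),np.hstack([out[2],out[2]*0])])
cv2.imwrite("pics/1.png",cv2.resize(im[...,::-1],(800,600)))
print(ctrl.get_state())
E
python3 a.py
```

```text
pics
scene [ 0.99337657 -0.22129565  0.90707403] [-2.32586614 -1.2590724   0.34460714] 0.006542451352655335
controller [([0.561, -0.02, 0.059], 0.64)]
shutter [([0.529, -0.064, 0.065], 0.69)]
tab_top [([0.529, -0.053, 0.066], 0.67)]
knob []
mark []
pot [([0.681, 0.158, 0.051], 0.8)]
jar [([0.694, -0.013, 0.06], 0.77)]
wrench [([0.517, -0.19, 0.006], 0.66)]
side [ 0.42271291 -0.52819597  0.4735983 ] [-2.10175254  0.35039619 -0.16042241] -0.005764218223891664
controller [([0.525, -0.077, 0.056], 0.92)]
shutter [([0.521, -0.062, 0.064], 0.84)]
tab_top [([0.516, -0.063, 0.067], 0.59)]
knob []
mark [([0.501, -0.11, 0.062], 0.48)]
pot []
jar [([0.677, -0.022, 0.041], 0.78)]
wrench [([0.514, -0.193, 0.01], 0.74)]
wrist [0.16126402 0.63293957 0.38425547] [2.40240084 1.67127675 0.21438336] -0.10103299394824841
controller []
shutter []
tab_top []
knob []
mark []
pot []
jar []
wrench []
{'time': 1.35, 'joint_positions': array([-1.20191961,  0.32101087, -0.07011633,  1.45050004,  0.02258501,
        1.37081793, -0.0568768 ]), 'qd': array([-0.00142085,  0.0002034 ,  0.00026417, -0.00095781,  0.00175018,
        0.00063095, -0.00089008]), 'joint_torque': array([ 4.73587406e-04, -4.91105711e+01, -4.02495051e-01, -3.12762773e+01,
       -6.37171045e-02,  3.37881921e-02,  8.57116106e-06]), 'position': array([0.2258126 , 0.6095302 , 0.18587957]), 'tool_rot': array([5.54273384e-01, 3.09227659e+00, 7.14797648e-05]), 'ft_force': array([-0.33037328, -0.48643904, -0.69467127]), 'torque': array([-0.0086619 ,  0.04353664, -0.02318684]), 'grip_force': 0.0, 'grip_width': 0.9997396942632225}
```

View pics/1.png

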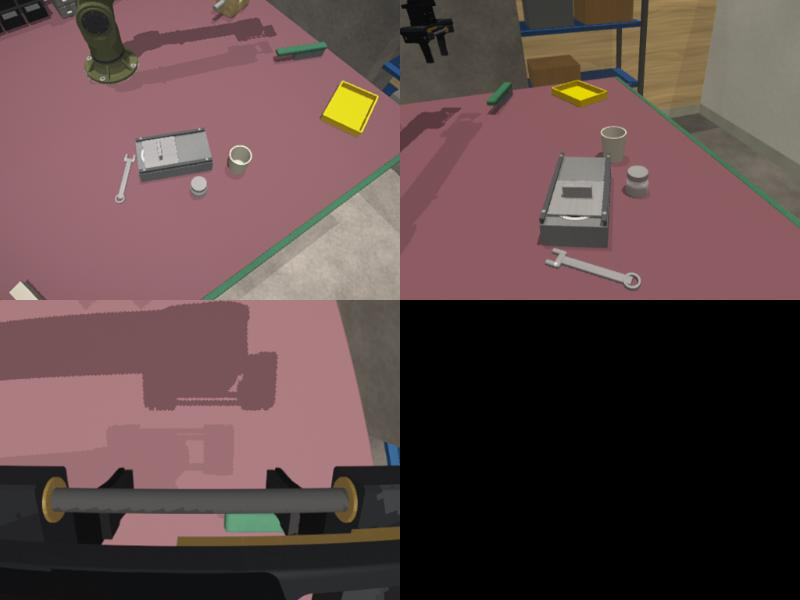

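The scene picture shows the box at about (173,155) of the mosaic, the shutter slightly ajar toward +y (the pot end), the tab at about (158,147), and the wrench at the box's -y end. Next I'll fit the box pose from depth.

```bash
cat > b.py <<'E'
from h import *
for n in ["scene","side"]:
    p=ctrl.get_image(n); c=cloud(p).reshape(-1,3)
    m=(abs(c[:,0]-.56)<.2)&(abs(c[:,1]+.02)<.2)&(p["depth"].ravel()>0)
    reg=np.zeros(p["depth"].shape,bool)
    for t in ["controller","shutter"]:
        for d in ctrl.silhouettes(t,p)[:1]: reg|=d["region"]
    q=c[m&reg.ravel()]
    top=q[(q[:,2]>.052)&(q[:,2]<.08)]
    r=cv2.minAreaRect(top[:,:2].astype(np.float32)*1000); print(n,"rect",r,len(top))
    rail=q[(q[:,2]>.071)&(q[:,2]<.08)]
    r=cv2.minAreaRect(rail[:,:2].astype(np.float32)*1000); print("rail",r,len(rail))
    t=q[(q[:,2]>.083)&(q[:,2]<.1)]; print("tab",t.mean(0),cv2.minAreaRect(t[:,:2].astype(np.float32)*1000),t[:,2].max())
    tp=q[q[:,2]>.0925];print("tabtop",tp.mean(0),len(tp))
    a=c[(p["depth"].ravel()>0)&(abs(c[:,2])<.02)&m]; print("bench z",np.median(a[:,2]))
p0=ctrl.get_image("side")
from h import *
k=p0["frame"][190:330,170:290]
cv2.imwrite("pics/2.png",cv2.resize(k,None,fx=4,fy=4)[...,::-1])
E
python3 b.py
```

```text
scene rect ((541.4302368164062, -14.527313232421875), (239.8590545654297, 132.2467803955078), 67.89115142822266) 4279
rail ((541.1004028320312, -14.187515258789062), (235.75782775878906, 131.2869415283203), 67.93090057373047) 712
tab [ 0.52795155 -0.05574826  0.09517985] ((524.9033813476562, -54.511539459228516), (9.956766128540039, 61.82752990722656), 67.90596771240234) 0.09890342469581659
tabtop [ 0.52609068 -0.05497307  0.09588781] 85
bench z 0.000922514393312257
side rect ((541.4067993164062, -13.962493896484375), (241.08377075195312, 129.5516357421875), 67.84587860107422) 6435
rail ((540.2394409179688, -15.88189697265625), (231.9800262451172, 128.0078582763672), 67.92627716064453) 895
tab [ 0.52392084 -0.05655366  0.09033875] ((524.2147827148438, -54.55276870727539), (12.267706871032715, 59.62347412109375), 68.97504425048828) 0.09463412363952944
tabtop [ 0.52354463 -0.0541456   0.09333421] 138
bench z -0.0005612068109025481
```

View pics/2.png

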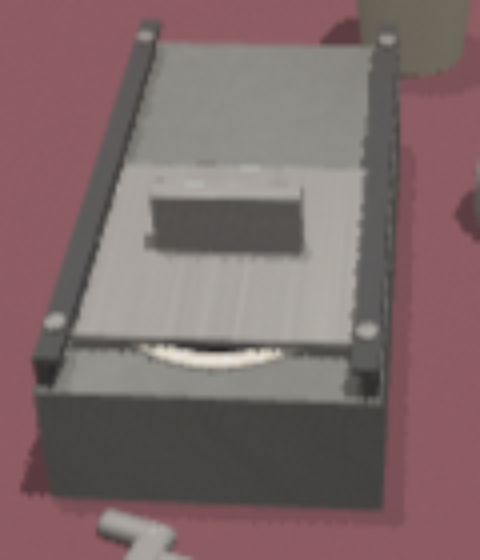

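Box centre is (0.541,-0.014) with box +y at 67.9°. The shutter is ajar by about 11 mm, with the bezel arc showing below its -y edge at about (210,355). I'll go to a point above the tab's -y side.

Request:
move_arm --increments "14 -34 0 0 0 0 255;14 -34 0 0 0 0 255;14 -34 0 0 0 0 255;14 -34 0 0 0 0 255;14 -34 0 0 0 0 255;14 -34 0 0 0 0 255;14 -34 0 0 0 0 255;14 -34 0 0 0 0 255" --grip_force 20

```text
time: 2.37
position: [0.3383, 0.3359, 0.1861]
tool_rot: [0.554, 3.092, 0.001]
ft_force: [1.7, 0.5, -0.3]
grip_width: 0.477
grip_force: 0.0
```

Request:
move_arm --increments "14 -34 0 0 0 0 255;14 -34 0 0 0 0 255;14 -34 0 0 0 0 255;14 -34 0 0 0 0 255;14 -34 0 0 0 0 255;14 -34 0 0 0 0 255;14 -34 0 0 0 0 255;14 -34 0 0 0 0 255"

```text
time: 3.03
position: [0.4503, 0.0638, 0.1863]
tool_rot: [0.554, 3.091, 0.002]
ft_force: [0.4, 1.4, -0.7]
grip_width: 0.005
grip_force: 0.0
```

Request:
move_arm --increments "14 -34 0 0 0 0 255;14 -34 0 0 0 0 255;14 -34 0 0 0 0 255;14 -34 0 0 0 0 255;7 -14 0 0 0 -1.8 255;0 0 0 0 0 0 255;0 0 0 0 0 0 255;0 0 0 0 0 0 255"

```text
time: 3.7
position: [0.5126, -0.0828, 0.1857]
tool_rot: [-0.6, -3.083, -0.001]
ft_force: [0.3, 0.8, 0.1]
grip_width: 0.005
grip_force: 0.0
```

Request:
move_arm --increments "0 0 -25 0 0 0 255;0 0 -25 0 0 0 255;0 0 -25 0 0 0 255;0 0 -20 0 0 0 255;0 0 -12 0 0 0 255;0 0 -5 0 0 0 255;0 0 0 0 0 0 255;0 0 0 0 0 0 255"

```text
time: 4.37
position: [0.5135, -0.0839, 0.0747]
tool_rot: [0.601, 3.082, 0.001]
ft_force: [-0.4, 0.1, 0.0]
grip_width: 0.003
grip_force: 0.0
```

Request:
move_arm --increments "3 7.4 0 0 0 0 255;3 7.4 0 0 0 0 255;3 7.4 0 0 0 0 255;3 7.4 0 0 0 0 255;3 7.4 0 0 0 0 255;3 7.4 0 0 0 0 255;3 7.4 0 0 0 0 255;3 7.4 0 0 0 0 255"

```text
time: 5.03
position: [0.5371, -0.0244, 0.0738]
tool_rot: [-0.602, -3.083, 0.0]
ft_force: [0.1, -0.0, -1.1]
grip_width: -0.001
grip_force: 0.0
```

Request:
move_arm --increments "2.6 6.5 0 0 0 0 255;2.6 6.5 0 0 0 0 255;2.6 6.5 0 0 0 0 255;2.6 6.5 0 0 0 0 255;2.6 6.5 0 0 0 0 255;1.3 3.2 0 0 0 0 255;0 0 0 0 0 0 255;0 0 0 0 0 0 255"

```text
time: 5.7
position: [0.5511, 0.0104, 0.0738]
tool_rot: [-0.602, -3.083, 0.0]
ft_force: [0.1, -0.2, 0.5]
grip_width: 0.007
grip_force: 0.0
```

```bash
cat > t.py <<'E'
from h import *
O=np.array([.5412,-.0145]);Y=np.array([.376,.9265]);X=np.array([.9265,-.376])
s=ctrl.get_state()["position"][:2]-O; print("tcp box",s@X,s@Y,ctrl.get_state()["ft_force"])
for n in ["side","scene"]:
    p=ctrl.get_image(n); c=cloud(p).reshape(-1,3); reg=np.zeros(p["depth"].shape,bool)
    for d in ctrl.silhouettes("shutter",p)[:1]: reg|=d["region"]
    q=c[reg.ravel()]; b=(q[:,:2]-O); b=np.c_[b@X,b@Y,q[:,2]]
    pl=b[(abs(b[:,2]-.065)<.006)&(abs(b[:,0])<.045)]; print(n,"plate y",np.percentile(pl[:,1],[1,99])) if len(pl) else 0
    t=b[(b[:,2]>.08)&(b[:,2]<.1)]; print("tab y",np.percentile(t[:,1],[2,50,98])) if len(t) else 0
E
python3 t.py
```

```text
tcp box -0.0001942461715861153 0.026763070624806443 [ 0.08503104 -0.20394194  0.47172799]
side plate y [-0.09597256  0.00887114]
tab y [-0.0490906  -0.04675296 -0.03845562]
scene plate y [-0.0982322   0.00955029]
tab y [-0.04806254 -0.04316951 -0.03839165]
```

Run:
```python
from h import *
p=ctrl.get_image("side");a=p["frame"][120:340,120:320]
q=ctrl.get_image("scene")["frame"][60:280,120:320]
cv2.imwrite("pics/3.png",cv2.resize(np.hstack([a,q]),None,fx=2,fy=2)[...,::-1])
print(ctrl.get_state()["position"], [d["centre"] for d in ctrl.find_in("tab_top",p)])
```

```text
[0.55106602 0.01002007 0.07392585] [[0.5185, -0.0632, 0.0678]]
```

View pics/3.png

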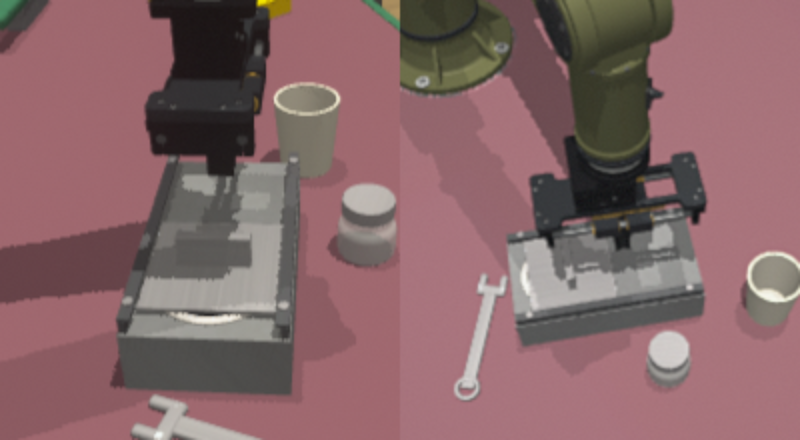

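The side view shows the closed fingers standing beyond the tab (tip at about (222,172)), with the tab at (213,250) not moved. They must have passed over it, so I'll check the real fingertip height from depth.

Run:
```python
from h import *
O=np.array([.5412,-.0145]);Y=np.array([.376,.9265]);X=np.array([.9265,-.376])
s=ctrl.get_state();print(s["position"],s["joint_positions"],s["tool_rot"])
for n in ["side","scene"]:
    p=ctrl.get_image(n); c=cloud(p);b=c[...,:2]-O
    x,y,z=b@X,b@Y,c[...,2]; f=p["frame"].astype(int)
    dark=(f.max(-1)<70)&(p["depth"]>0)
    m=dark&(abs(x)<.05)&(abs(y)<.12)&(z>.078)&(z<.18)
    for lo in np.arange(.078,.16,.008):
        k=m&(z>=lo)&(z<lo+.008)
        if k.sum()>3: print(n,round(lo,3),k.sum(),"x",np.percentile(x[k],[5,95]).round(3),"y",np.percentile(y[k],[5,95]).round(3))
    # projection of TCP
    C=Rm(p["orientation"]).T@(s["position"]-p["position"]);print("tcp px",p["fx"]*C[0]/C[2]+p["cx"],p["fy"]*C[1]/C[2]+p["cy"])
```

```text
[0.5511103  0.01013651 0.07394664] [-0.59281099  0.21631941  0.59199914  1.85520391 -0.13426729  1.10946329
  1.23243607] [6.03648194e-01 3.08291450e+00 2.03419059e-04]
side 0.11 50 x [-0.008  0.011] y [0.016 0.026]
side 0.118 58 x [-0.01   0.011] y [0.016 0.02 ]
side 0.126 14 x [-0.008  0.01 ] y [0.016 0.019]
tcp px 231.57025375249725 221.7758492529025
scene 0.11 6 x [0.009 0.011] y [0.022 0.033]
scene 0.118 14 x [0.008 0.012] y [0.019 0.034]
scene 0.126 12 x [0.005 0.012] y [0.02  0.033]
scene 0.134 16 x [0.008 0.012] y [0.018 0.035]
scene 0.142 8 x [0.009 0.011] y [0.023 0.036]
scene 0.15 7 x [0.008 0.011] y [0.026 0.032]
scene 0.158 7 x [-0.006  0.007] y [0.026 0.031]
tcp px 231.04506269258655 188.77785784621196
```

Run:
```python
from h import *
O=np.array([.5412,-.0145]);Y=np.array([.376,.9265]);X=np.array([.9265,-.376])
p=ctrl.get_image("side"); c=cloud(p);b=c[...,:2]-O
x,y,z=b@X,b@Y,c[...,2]
for r in range(190,232,2): 
    print(r,[(round(float(x[r,q]),3),round(float(y[r,q]),3),round(float(z[r,q]),3),int(p["frame"][r,q].mean())) for q in (227,231,235)])
p=ctrl.get_image("scene"); c=cloud(p);b=c[...,:2]-O
x,y,z=b@X,b@Y,c[...,2]
for r in range(170,200,2): 
    print(r,[(round(float(x[r,q]),3),round(float(y[r,q]),3),round(float(z[r,q]),3),int(p["frame"][r,q].mean())) for q in (228,231,234)])
```

```text
190 [(0.01, -0.06, 0.193, 27), (0.015, -0.061, 0.193, 28), (0.021, -0.061, 0.193, 30)]
192 [(0.009, -0.06, 0.189, 28), (0.015, -0.061, 0.19, 29), (0.021, -0.06, 0.189, 29)]
194 [(0.009, -0.061, 0.187, 28), (0.015, -0.06, 0.186, 28), (0.021, -0.06, 0.186, 28)]
196 [(0.009, -0.058, 0.181, 29), (0.015, -0.06, 0.183, 31), (0.021, -0.061, 0.183, 29)]
198 [(0.009, -0.06, 0.179, 27), (0.015, -0.06, 0.179, 30), (0.02, -0.059, 0.179, 28)]
200 [(-0.004, 0.017, 0.126, 28), (0.003, 0.018, 0.126, 29), (0.01, 0.017, 0.126, 28)]
202 [(-0.004, 0.018, 0.122, 28), (0.003, 0.017, 0.122, 30), (0.009, 0.019, 0.121, 28)]
204 [(-0.005, 0.018, 0.117, 29), (0.002, 0.019, 0.117, 30), (0.009, 0.016, 0.119, 28)]
206 [(-0.005, 0.017, 0.114, 28), (0.002, 0.018, 0.114, 28), (0.009, 0.018, 0.113, 28)]
208 [(-0.018, 0.096, 0.056, 121), (-0.01, 0.096, 0.056, 67), (0.009, 0.017, 0.11, 104)]
210 [(-0.017, 0.09, 0.056, 137), (-0.009, 0.088, 0.057, 81), (-0.001, 0.089, 0.056, 89)]
212 [(-0.016, 0.081, 0.057, 138), (-0.008, 0.082, 0.057, 80), (-0.001, 0.083, 0.056, 88)]
214 [(-0.015, 0.073, 0.058, 140), (-0.008, 0.076, 0.
[... 1330 characters left out ...]
]
184 [(0.011, 0.019, 0.117, 55), (0.009, 0.026, 0.113, 69), (0.012, 0.034, 0.114, 65)]
186 [(-0.018, 0.021, 0.06, 93), (-0.018, 0.029, 0.059, 94), (-0.017, 0.037, 0.058, 94)]
188 [(-0.014, 0.02, 0.058, 92), (-0.011, 0.028, 0.059, 92), (-0.01, 0.035, 0.058, 93)]
190 [(-0.008, 0.019, 0.058, 92), (-0.005, 0.027, 0.059, 92), (-0.004, 0.034, 0.058, 93)]
192 [(-0.001, 0.018, 0.059, 93), (0.001, 0.026, 0.06, 90), (0.002, 0.033, 0.059, 93)]
194 [(0.004, 0.017, 0.057, 90), (0.005, 0.025, 0.057, 90), (0.007, 0.032, 0.058, 154)]
196 [(0.01, 0.016, 0.057, 117), (0.015, 0.023, 0.063, 131), (0.014, 0.031, 0.059, 153)]
198 [(0.016, 0.015, 0.059, 152), (0.017, 0.023, 0.057, 151), (0.019, 0.03, 0.058, 151)]
```

Both cameras put the fingertip at z ≈ 0.111 m where the reported TCP z is 0.074. Horizontally they agree, so the real tip is about 37 mm higher than reported. I'll allow for that, go back and push lower.

Request:
move_arm --increments "-4.8 -11.8 0 0 0 0 255;-4.8 -11.8 0 0 0 0 255;-4.8 -11.8 0 0 0 0 255;-4.8 -11.8 0 0 0 0 255;-4.8 -11.8 0 0 0 0 255;-4.8 -11.8 0 0 0 0 255;-4.8 -11.8 0 0 0 0 255;-4.8 -11.8 0 0 0 0 255"

```text
time: 6.92
position: [0.5122, -0.0853, 0.0739]
tool_rot: [0.604, 3.083, 0.0]
ft_force: [0.3, -0.3, -0.6]
grip_width: 0.009
grip_force: 0.0
```

Request:
move_arm --increments "0 0 -8 0 0 0 255;0 0 -8 0 0 0 255;0 0 -6 0 0 0 255;0 0 -6 0 0 0 255;0 0 -4 0 0 0 255;0 0 0 0 0 0 255;0 0 0 0 0 0 255;0 0 0 0 0 0 255"

```text
time: 7.58
position: [0.513, -0.0838, 0.042]
tool_rot: [0.602, 3.083, -0.0]
ft_force: [-0.4, -0.4, 0.2]
grip_width: 0.004
grip_force: 0.0
```

```bash
cat > tip.py <<'E'
from h import *
O=np.array([.5412,-.0145]);Y=np.array([.376,.9265]);X=np.array([.9265,-.376])
s=ctrl.get_state()["position"]; bx,by=(s[:2]-O)@X,(s[:2]-O)@Y; print("tcp box",bx,by,s[2])
for n in ["side","scene"]:
    p=ctrl.get_image(n); c=cloud(p);b=c[...,:2]-O
    x,y,z=b@X,b@Y,c[...,2]
    k=(abs(x-bx)<.016)&(abs(y-by)<.016)&(z>.069)&(z<.14)&(p["frame"].max(-1)<75)
    if k.sum()>4: print(n,k.sum(),[np.percentile(a[k],[3,97]).round(3) for a in (x,y,z)])
E
python3 tip.py
```

```text
tcp box -4.0583359760336e-05 -0.07478877175694991 0.041995097724682046
scene 63 [array([-0.003,  0.012]), array([-0.083, -0.067]), array([0.083, 0.133])]
```

Request:
move_arm --increments "2.8 6.9 0 0 0 0 255;2.8 6.9 0 0 0 0 255;2.8 6.9 0 0 0 0 255;2.8 6.9 0 0 0 0 255;2.8 6.9 0 0 0 0 255;2.8 6.9 0 0 0 0 255;2.8 6.9 0 0 0 0 255;2.8 6.9 0 0 0 0 255"

```text
time: 8.35
position: [0.5356, -0.0283, 0.042]
tool_rot: [0.603, 3.083, -0.0]
ft_force: [-1.6, -2.9, 2.2]
grip_width: 0.003
grip_force: 1.5
```

Request:
move_arm --increments "2.8 6.9 0 0 0 0 255;2.8 6.9 0 0 0 0 255;2.8 6.9 0 0 0 0 255;2.8 6.9 0 0 0 0 255;2.6 6.5 0 0 0 0 255;1.9 4.6 0 0 0 0 255;1.1 2.8 0 0 0 0 255;0.8 1.8 0 0 0 0 255"

```text
time: 9.02
position: [0.5529, 0.0151, 0.0418]
tool_rot: [-0.602, -3.083, -0.0]
ft_force: [0.3, -2.4, 2.1]
grip_width: 0.008
grip_force: 1.3
```

```bash
python3 t.py; python3 tip.py
```

```text
tcp box -0.0003013663832393563 0.031779284557232675 [ 0.28384409 -2.35182753  2.09722264]
side plate y [-0.00883681  0.09471655]
tab y [0.02162472 0.04011501 0.04998536]
scene plate y [-0.00740605  0.09804569]
tab y [0.02592967 0.04474018 0.05006782]
tcp box -0.0010533469615649983 0.031899279752321194 0.0415626678389315
side 97 [array([-0.013,  0.01 ]), array([0.021, 0.041]), array([0.076, 0.091])]
scene 65 [array([-0.004,  0.012]), array([0.023, 0.041]), array([0.083, 0.13 ])]
```

The shutter is moving (about 0.100 of 0.108 m). I'll finish against the stop, then back off and lift.

Request:
move_arm --increments "1 2.3 0 0 0 0 255;1 2.3 0 0 0 0 255;0.6 1.4 0 0 0 0 255;0.4 0.9 0 0 0 0 255;0.2 0.5 0 0 0 0 255;0 0 0 0 0 0 255;0 0 0 0 0 0 255;0 0 0 0 0 0 255"

```text
time: 9.98
position: [0.5558, 0.022, 0.0417]
tool_rot: [-0.603, -3.083, -0.0]
ft_force: [-2.0, -1.3, -0.1]
grip_width: 0.006
grip_force: 0.9
```

Request:
move_arm --increments "-2 -4.6 0 0 0 0 255;-4 -9 5 0 0 0 255;-4 -9 20 0 0 0 255;0 0 35 0 0 0 255;0 0 35 0 0 0 255;-20 -5 30 0 0 0 255;-30 -5 0 0 0 0 255;-30 0 0 0 0 0 255"

```text
time: 10.65
position: [0.4674, -0.0128, 0.1696]
tool_rot: [0.606, 3.076, 0.003]
ft_force: [-1.4, -0.0, 0.9]
grip_width: 0.007
grip_force: 0.0
```

```bash
cat > k.py <<'E'
from h import *
import sys
O=np.array([.5412,-.0145]);Y=np.array([.376,.9265]);X=np.array([.9265,-.376])
tiles=[]
for n in ["side","scene","wrist"]:
    p=ctrl.get_image(n); 
    W=(O-.055*Y)
    for t in ["knob","knob_top","pointer","mark"]:
        for d in ctrl.find_in(t,p)[:2]:
            q=np.array(d["centre"]); b=q[:2]-W; print(n,t,round(d["score"],2),np.round([b@X,b@Y,q[2]],4))
    # rectified top view in box frame (3 px/mm): plane z
    for z in ([.05,.06]):
        g=np.mgrid[-70:70.5:.5,-70:70.5:.5]  # rows y down->+y up
        xb=g[1]/1000; yb=-g[0]/1000
        P=np.stack([W[0]+xb*X[0]+yb*Y[0],W[1]+xb*X[1]+yb*Y[1],np.full(xb.shape,z)],-1)
        C=(P-np.array(p["position"]))@Rm(p["orientation"])
        u=C[...,:2]/C[...,2:]; u=u*(1+p["k1"]*(u**2).sum(-1,keepdims=True))
        tiles.append(cv2.remap(p["frame"],(u[...,0]*p["fx"]+p["cx"]).astype(np.float32),(u[...,1]*p["fy"]+p["cy"]).astype(np.float32),cv2.INTER_LINEAR))
im=np.vstack([np.hstack(tiles[0::2]),np.hstack(tiles[1::2])])
cv2.imwrite("pics/"+sys.argv[1],cv2.resize(im[...,::-1],(798,532)))
E
python3 t.py; python3 k.py 4.png
```

```text
tcp box -0.06903522725745624 -0.0261293951830633 [-1.42889684 -0.03399459  0.90146691]
side plate y [-0.00136171  0.10530562]
tab y [0.04661219 0.04896875 0.05742795]
scene plate y [0.00046099 0.10574846]
tab y [0.04757498 0.05233801 0.05740331]
side knob 0.55 [0.0036 0.0002 0.0375]
side knob_top 0.57 [ 0.0022 -0.0011  0.0434]
side pointer 0.56 [0.0049 0.0011 0.0388]
side mark 0.73 [ 0.0001 -0.0086  0.0614]
scene knob 0.6 [ 0.0068 -0.0017  0.0234]
scene pointer 0.73 [ 0.002  -0.0001  0.0199]
scene mark 0.83 [-0.0086  0.0019  0.0557]
wrist knob 0.59 [-0.024   0.0011  0.0227]
wrist knob_top 0.93 [-0.0266  0.0032  0.0278]
wrist knob_top 0.57 [-0.0424  0.1104  0.0614]
wrist pointer 0.7 [-0.0228  0.0062  0.0283]
wrist pointer 0.58 [-0.0507  0.004   0.061 ]
wrist mark 0.96 [-0.0484  0.0038  0.0615]
```

View pics/4.png

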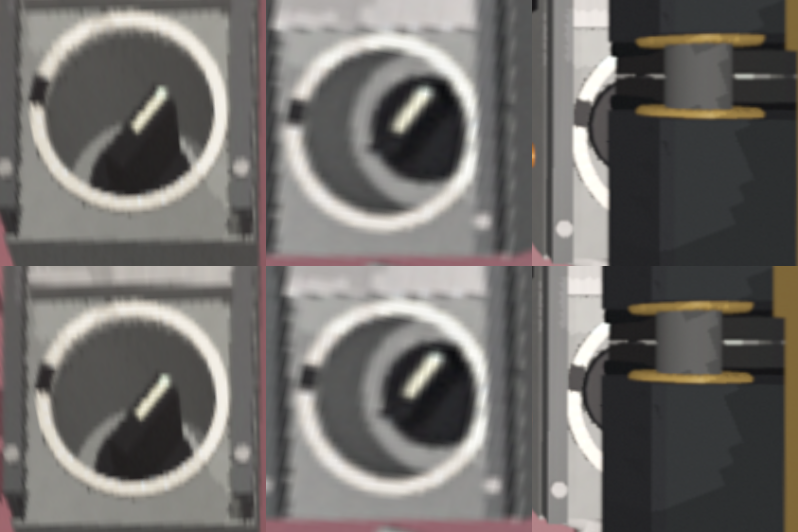

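The shutter is fully open (tab at box y 0.053). In the tiles, with the box frame x right and y up, the pointer's white line runs from the axis at (135,130) to (164,90), so about 54°. The mark is at (45,377), about 166°. I'll measure both numerically.

```bash
cat > m.py <<'E'
from h import *
O=np.array([.5412,-.0145]);Y=np.array([.376,.9265]);X=np.array([.9265,-.376]);W=O-.055*Y
def samp(p,xb,yb,z):
    P=np.stack([W[0]+xb*X[0]+yb*Y[0],W[1]+xb*X[1]+yb*Y[1],np.full(xb.shape,z)],-1)
    C=(P-np.array(p["position"]))@Rm(p["orientation"])
    u=C[...,:2]/C[...,2:]; u=u*(1+p["k1"]*(u**2).sum(-1,keepdims=True))
    return cv2.remap(p["frame"],(u[...,0]*p["fx"]+p["cx"]).astype(np.float32),(u[...,1]*p["fy"]+p["cy"]).astype(np.float32),cv2.INTER_LINEAR).mean(-1)
for n in ["side","scene","wrist"]:
    p=ctrl.get_image(n)
    a,r=np.meshgrid(np.radians(np.arange(120,230,.5)),np.arange(.046,.0495,.0005))
    v=samp(p,r*np.cos(a),r*np.sin(a),.06).mean(0); d=np.clip(np.percentile(v,80)*.6-v,0,None)
    print(n,"mark deg",np.degrees((a[0]*d).sum()/max(d.sum(),1e-9)).round(1),d.max())
    yy,xx=np.mgrid[-.030:.030:.0005,-.030:.030:.0005]
    v=samp(p,xx,yy,.05); k=(v>130)&(np.hypot(xx,yy)<.03)
    if k.sum()>20:
        q=np.c_[xx[k],yy[k]]; w,V=np.linalg.eigh(np.cov(q.T)); e=V[:,1]*np.sign(V[:,1]@q.mean(0))
        print("  line centre",q.mean(0).round(4),"dir",np.degrees(np.arctan2(e[1],e[0])).round(1),"std",np.sqrt(w).round(4), "dir from axis",np.degrees(np.arctan2(*q.mean(0)[::-1])).round(1))
s=ctrl.get_state();b=W-s["position"][:2]; print("to well mm",b*1000,"j",s["joint_positions"].round(2),s["tool_rot"],s["position"])
a=np.array(s["tool_rot"]);Ty=R.from_rotvec(a).as_matrix()[:,1]; print("tooly world deg",np.degrees(np.arctan2(Ty[1],Ty[0])), s["time"])
E
python3 m.py
```

```text
side mark deg 166.9 91.16833333333332
  line centre [0.0016 0.0048] dir 34.3 std [0.007  0.0182] dir from axis 71.6
scene mark deg 166.8 86.62999999999997
  line centre [-0.0081  0.0018] dir 81.4 std [0.0109 0.0179] dir from axis 167.7
wrist mark deg 157.4 128.17166666666665
  line centre [0.0191 0.0098] dir -1.0 std [0.0007 0.0059] dir from axis 27.3
to well mm [ 54.57283095 -54.79531457] j [-0.65 -0.1   0.59  1.93  0.05  1.29  1.1 ] [6.02860492e-01 3.08310177e+00 2.11481898e-04] [ 0.46594717 -0.01066219  0.16689107]
tooly world deg 67.87230603148456 11.75
```

Request:
move_arm --increments "4 -4 0 0 0 -7 133;8 -8 0 0 0 -7 133;8 -8 0 0 0 -7 133;8 -8 0 0 0 -7 133;8 -8 0 0 0 -7 133;8 -8 0 0 0 -7 133;6 -6 0 0 0 -7 133;4.6 -4.8 0 0 0 -7 133"

```text
time: 12.42
position: [0.521, -0.0662, 0.1669]
tool_rot: [1.988, 2.432, -0.0]
ft_force: [-1.0, -0.4, 0.2]
grip_width: 0.456
grip_force: 0.0
```

Request:
move_arm --increments "0 0 0 0 0 -7 133;0 0 0 0 0 -7 133;0 0 0 0 0 -7 133;0 0 0 0 0 -7 133;0 0 0 0 0 -7 133;0 0 0 0 0 -7 133;0 0 0 0 0 -7 133;0 0 0 0 0 -7 133"

```text
time: 13.08
position: [0.5205, -0.0654, 0.1669]
tool_rot: [2.897, 1.216, -0.0]
ft_force: [0.3, 0.3, 0.7]
grip_width: 0.477
grip_force: 0.0
```

Request:
move_arm --increments "0 0 -10 0 0 -7 133;0 0 -20 0 0 -7 133;0 0 -20 0 0 0 133;0 0 -10 0 0 0 133;0 0 0 0 0 0 133;0 0 0 0 0 0 133;0 0 0 0 0 0 133;0 0 0 0 0 0 133"

```text
time: 13.75
position: [0.5215, -0.0656, 0.1081]
tool_rot: [3.02, 0.863, 0.003]
ft_force: [-0.2, 0.6, 0.1]
grip_width: 0.482
grip_force: 0.0
```

```bash
sed -i 's/v>130/v>190/' m.py; python3 m.py; python3 k.py 5.png; python3 -c "
from bench import ctrl; print(ctrl.get_state()['grip_width'])"
```

```text
side mark deg 166.6 61.175
  line centre [0.0153 0.0205] dir 94.3 std [0.0007 0.0014] dir from axis 53.3
scene mark deg 196.8 49.95833333333334
  line centre [0.0129 0.0199] dir 43.1 std [0.001  0.0013] dir from axis 57.0
wrist mark deg 178.6 76.65833333333333
  line centre [0.0149 0.0201] dir 58.9 std [0.0012 0.0014] dir from axis 53.6
to well mm [-0.60791519 -0.01835351] j [-0.59  0.12  0.72  1.88 -0.09  1.17 -0.86] [3.02059474e+00 8.62762527e-01 2.19427793e-03] [ 0.52112792 -0.06543915  0.10766568]
tooly world deg -58.1185080513839 13.9
side knob 0.75 [ 0.0042 -0.0003  0.0382]
side knob_top 0.65 [0.0064 0.0002 0.0448]
side pointer 0.61 [0.0068 0.0027 0.0408]
side mark 0.84 [-0.0036 -0.0092  0.0617]
side mark 0.75 [-0.0039  0.0904  0.0635]
scene knob 0.73 [ 0.0074 -0.0033  0.0239]
scene knob_top 0.56 [0.0079 0.0001 0.0242]
scene pointer 0.74 [-0.0024 -0.0015  0.0236]
scene mark 0.78 [0.0045 0.0184 0.0556]
wrist knob 0.62 [0.0042 0.0025 0.0215]
wrist knob_top 0.58 [-0.0011  0.0052  0.0286]
wrist pointer 0.76 [0.0031 0.005  0.0286]
wrist mark 0.89 [0.008  0.0246 0.0603]
0.47687540382626986
```

View pics/5.png

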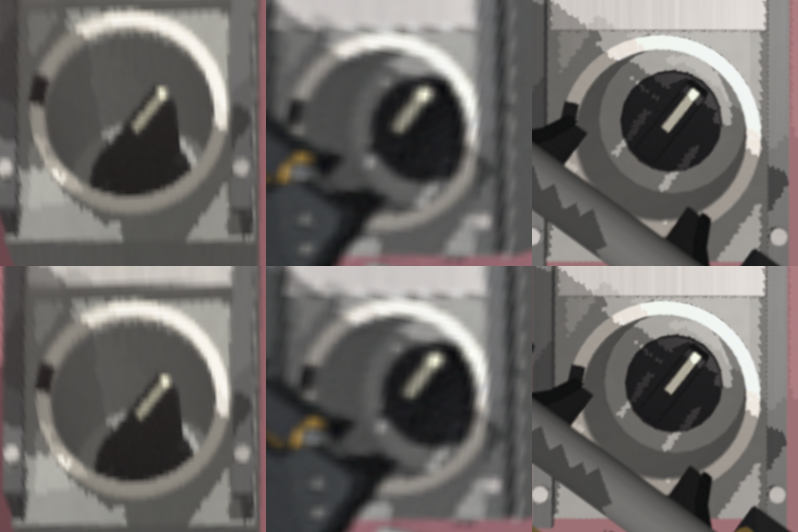

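The pointer stays at about 53.5° in all three views and the fingers straddle the bar in the wrist view. Now down into the well.

Request:
move_arm --increments "-0.5 0 -15 0 0 -0.5 133;0 0 -20 0 0 0 133;0 0 -20 0 0 0 133;0 0 -15 0 0 0 133;0 0 -10 0 0 0 133;0 0 -10 0 0 0 133;0 0 -10 0 0 0 133;0 0 0 0 0 0 133"

```text
time: 15.32
position: [0.5189, -0.0654, 0.0053]
tool_rot: [-3.024, -0.849, 0.004]
ft_force: [-0.8, -0.3, -0.5]
grip_width: 0.477
grip_force: 0.0
```

Request:
move_arm --increments "0 0 -3 0 0 0 133;0 0 -3 0 0 0 133;0 0 -3 0 0 0 133;0 0 -2 0 0 0 133;0 0 0 0 0 0 133;0 0 0 0 0 0 133;0 0 0 0 0 0 133;0 0 0 0 0 0 133"

```text
time: 15.98
position: [0.5202, -0.0655, -0.0039]
tool_rot: [3.024, 0.849, 0.001]
ft_force: [-0.6, 0.5, -0.1]
grip_width: 0.477
grip_force: 0.0
```

Request:
move_arm --increments "0 0 0 0 0 0 170;0 0 0 0 0 0 200;0 0 0 0 0 0 230;0 0 0 0 0 0 255;0 0 0 0 0 0 255;0 0 0 0 0 0 255;0 0 0 0 0 0 255;0 0 0 0 0 0 255" --grip_force 20

```text
time: 16.65
position: [0.5198, -0.0652, -0.0041]
tool_rot: [-3.024, -0.85, 0.001]
ft_force: [-1.8, 1.3, 1.9]
grip_width: 0.16
grip_force: 19.9
```

```bash
python3 m.py | tail -2; python3 -c "
from bench import ctrl; s=ctrl.get_state(); print(s['grip_width'],s['grip_force'],s['ft_force'],s['torque'])"
```

```text
to well mm [ 0.75861721 -0.27704415] j [-0.54  0.28  0.69  1.99 -0.22  0.95 -0.76] [-3.02405843e+00 -8.49495605e-01  7.85407966e-04] [ 0.51976138 -0.06518046 -0.00413052]
tooly world deg -58.618580519705155 16.8
0.16354493498480988 19.889944195747375 [-2.22549869  1.88544096  2.41082204] [0.22848813 0.55481586 0.08924751]
```

Gripped at 14 mm, which matches the bar. Turning +113.3° now.

Request:
move_arm --increments "0 0 0 0 0 3 255;0 0 0 0 0 6 255;0 0 0 0 0 6 255;0 0 0 0 0 6 255;0 0 0 0 0 6 255;0 0 0 0 0 6 255;0 0 0 0 0 6 255;0 0 0 0 0 6 255"

```text
time: 17.47
position: [0.5204, -0.0656, -0.0041]
tool_rot: [2.464, 1.948, 0.001]
ft_force: [0.6, 0.9, 0.5]
grip_width: 0.16
grip_force: 19.9
```

Request:
move_arm --increments "0 0 0 0 0 6 255;0 0 0 0 0 6 255;0 0 0 0 0 6 255;0 0 0 0 0 6 255;0 0 0 0 0 6 255;0 0 0 0 0 6 255;0 0 0 0 0 6 255;0 0 0 0 0 6 255"

```text
time: 18.13
position: [0.5212, -0.0654, -0.0041]
tool_rot: [1.458, 2.78, 0.002]
ft_force: [1.7, -0.3, -1.4]
grip_width: 0.16
grip_force: 19.9
```

Request:
move_arm --increments "0 0 0 0 0 6 255;0 0 0 0 0 6 255;0 0 0 0 0 5.3 255;0 0 0 0 0 3 255;0 0 0 0 0 0 255;0 0 0 0 0 0 255;0 0 0 0 0 0 255;0 0 0 0 0 0 255"

```text
time: 18.8
position: [0.5213, -0.0652, -0.0041]
tool_rot: [0.954, 2.991, 0.001]
ft_force: [5.6, 1.6, -5.1]
grip_width: 0.161
grip_force: 19.9
```

```bash
python3 m.py | tail -2; python3 -c "
from bench import ctrl; s=ctrl.get_state(); print(s['grip_width'],s['grip_force'],s['ft_force'],s['torque'])"
```

```text
to well mm [-0.84433238 -0.2494226 ] j [-0.28  0.24  0.39  1.98 -0.11  0.94  1.12] [9.54024433e-01 2.99055708e+00 1.21498280e-03] [ 0.52136433 -0.06520808 -0.00407347]
tooly world deg 54.61345202305861 18.95
0.1589292312425117 19.910770654678345 [ 4.75567509  1.82236662 -4.87870484] [ 0.35821272 -1.16491054 -0.00344619]
```

Request:
move_arm --increments "0 0 0 0 0 0 220;0 0 0 0 0 0 180;0 0 0 0 0 0 133;0 0 0 0 0 0 133;0 0 0 0 0 0 133;0 0 0 0 0 0 133;0 0 0 0 0 0 133;0 0 0 0 0 0 133"

```text
time: 19.62
position: [0.5199, -0.0656, -0.0041]
tool_rot: [-0.954, -2.993, 0.0]
ft_force: [0.1, 0.1, -0.1]
grip_width: 0.472
grip_force: 0.0
```

Request:
move_arm --increments "0 0 8 0 0 0 133;0 0 15 0 0 0 133;0 0 20 0 0 0 133;0 0 25 0 0 0 133;0 0 25 0 0 0 133;0 0 25 0 0 0 133;0 0 25 0 0 0 133;0 0 25 0 0 0 133"

```text
time: 20.28
position: [0.5198, -0.0656, 0.1659]
tool_rot: [0.953, 2.993, 0.0]
ft_force: [0.1, -0.0, 1.0]
grip_width: 0.483
grip_force: 0.0
```

```bash
python3 m.py; python3 k.py 6.png
```

```text
side mark deg 166.7 63.40833333333333
  line centre [-0.012   0.0039] dir 166.9 std [0.0012 0.0073] dir from axis 162.1
scene mark deg 166.6 54.83666666666666
  line centre [-0.0155  0.0041] dir 167.3 std [0.0014 0.0075] dir from axis 165.3
wrist mark deg 167.2 71.90166666666667
  line centre [-0.0111  0.0003] dir -94.8 std [0.0091 0.0147] dir from axis 178.4
to well mm [-1.16261092  0.25781368] j [-0.31  0.06  0.4   1.8  -0.02  1.28  1.05] [9.52071696e-01 2.98877766e+00 2.98067542e-03] [ 0.52168261 -0.06571531  0.16667082]
tooly world deg 54.661941737306705 20.4333
side knob 0.73 [-0.0039 -0.0048  0.0411]
side knob_top 0.94 [-0.0075 -0.0041  0.0448]
side pointer 0.83 [-0.0057  0.0008  0.0427]
side mark 0.56 [ 0.     -0.0103  0.0602]
scene knob 0.81 [ 0.0045 -0.0004  0.0257]
scene knob_top 0.56 [ 0.0029 -0.0014  0.0236]
scene pointer 0.81 [-0.0005  0.0023  0.0189]
scene mark 0.8 [-0.0073  0.0007  0.0538]
scene mark 0.49 [0.0051 0.1083 0.0626]
wrist knob 0.75 [0.0005 0.0022 0.024 ]
wrist knob_top 0.79 [-0.0037  0.0033  0.0286]
wrist pointer 0.98 [-0.0013  0.0044  0.0279]
wrist mark 0.92 [-0.0074  0.0012  0.0603]
wrist mark 0.47 [0.0602 0.2321 0.0359]
```

View pics/6.png

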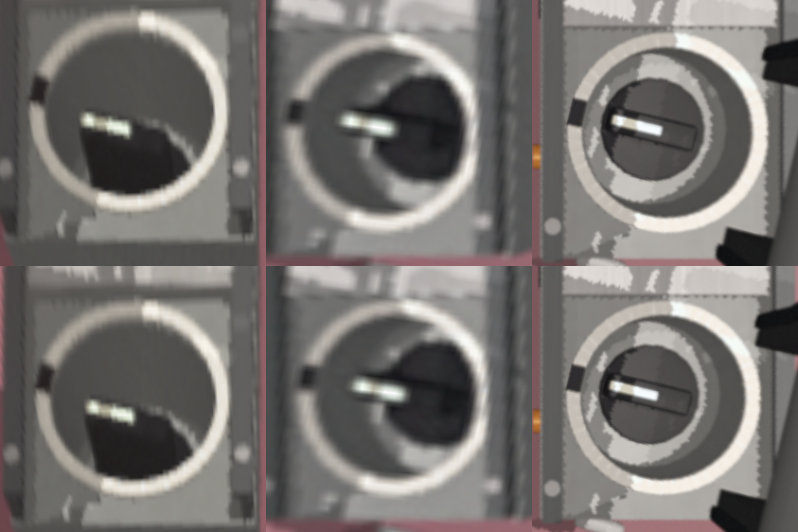

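The pointer reads 167° against the mark at 166.7° in both fixed cameras: it is set. Now I'll go over to the +y side of the tab with the fingers shut.

Request:
move_arm --increments "6 16 0 0 0 3.3 255;6 16 0 0 0 5 255;6 16 0 0 0 5 255;7 16 0 0 0 0 255;7 16 0 0 0 0 255;7 16 0 0 0 0 255;7 16 0 0 0 0 255;5 15 0 0 0 0 255"

```text
time: 21.85
position: [0.5717, 0.063, 0.1639]
tool_rot: [0.6, 3.084, 0.0]
ft_force: [-0.0, 0.2, -0.6]
grip_width: 0.022
grip_force: 0.0
```

Request:
move_arm --increments "0 0 0 0 0 0 255;0 0 -25 0 0 0 255;0 0 -25 0 0 0 255;0 0 -20 0 0 0 255;0 0 -15 0 0 0 255;0 0 -10 0 0 0 255;0 0 0 0 0 0 255;0 0 0 0 0 0 255"

```text
time: 22.52
position: [0.571, 0.061, 0.069]
tool_rot: [-0.601, -3.083, 0.001]
ft_force: [0.5, -0.3, -0.6]
grip_width: 0.004
grip_force: 0.0
```

```bash
python3 t.py;python3 tip.py; python3 m.py|tail -1
```

```text
tcp box -0.0008004958258410343 0.08117073772819669 [ 0.50467733 -0.31540774 -0.56740822]
side plate y [-0.0010793   0.10593429]
tab y [0.04660088 0.04906526 0.05753417]
scene plate y [0.00065014 0.10385509]
tab y [0.04757716 0.05226428 0.05739867]
tcp box -3.275884904515132e-05 0.08212234648545197 0.07026665695480282
side 126 [array([-0.01 ,  0.011]), array([0.071, 0.087]), array([0.11 , 0.129])]
scene 47 [array([0.008, 0.012]), array([0.072, 0.089]), array([0.109, 0.137])]
tooly world deg 67.97744417053623 22.9667
```

Request:
move_arm --increments "0 0 -10 0 0 0 255;0 0 -8 0 0 0 255;0 0 -6 0 0 0 255;0 0 -4 0 0 0 255;0 0 -1 0 0 0 255;0 0 0 0 0 0 255;-2.6 -6.5 0 0 0 0 255;-2.6 -6.5 0 0 0 0 255"

```text
time: 23.63
position: [0.566, 0.0483, 0.0402]
tool_rot: [0.599, 3.083, 0.0]
ft_force: [-0.7, -1.3, -0.1]
grip_width: 0.005
grip_force: 0.9
```

Request:
move_arm --increments "-2.6 -6.5 0 0 0 0 255;-2.6 -6.5 0 0 0 0 255;-2.6 -6.5 0 0 0 0 255;-2.6 -6.5 0 0 0 0 255;-2.6 -6.5 0 0 0 0 255;-2.6 -6.5 0 0 0 0 255;-2.6 -6.5 0 0 0 0 255;-2.6 -6.5 0 0 0 0 255"

```text
time: 24.3
position: [0.5447, -0.0039, 0.0402]
tool_rot: [-0.6, -3.084, -0.001]
ft_force: [0.3, 2.7, 1.2]
grip_width: 0.006
grip_force: 1.5
```

Request:
move_arm --increments "-2.6 -6.5 0 0 0 0 255;-2.6 -6.5 0 0 0 0 255;-2.6 -6.5 0 0 0 0 255;-2.6 -6.5 0 0 0 0 255;-2.6 -6.5 0 0 0 0 255;-1.5 -3.7 0 0 0 0 255;0 0 0 0 0 0 255;0 0 0 0 0 0 255"

```text
time: 24.97
position: [0.5302, -0.0411, 0.0396]
tool_rot: [-0.602, -3.083, 0.002]
ft_force: [-0.5, 0.2, -0.7]
grip_width: 0.006
grip_force: 0.0
```

```bash
python3 t.py
```

```text
tcp box -0.00014326703640209383 -0.02880361781043395 [-0.46424668  0.15421162 -0.69036963]
side plate y [-0.09746355  0.0047894 ]
tab y [-0.05001293 -0.04847727 -0.04682761]
scene plate y [-0.09709724  0.00680112]
tab y [-0.04910725 -0.04421655 -0.03938267]
```

Request:
move_arm --increments "-0.9 -2.3 0 0 0 0 255;-0.9 -2.3 0 0 0 0 255;-0.8 -1.9 0 0 0 0 255;-0.7 -1.6 0 0 0 0 255;-0.5 -1.2 0 0 0 0 255;-0.4 -0.9 0 0 0 0 255;-0.3 -0.8 0 0 0 0 255;0 0 0 0 0 0 255"

```text
time: 25.83
position: [0.5259, -0.0508, 0.0399]
tool_rot: [-0.6, -3.084, 0.0]
ft_force: [0.9, 1.2, -1.4]
grip_width: 0.007
grip_force: 1.0
```

```bash
python3 t.py
```

```text
tcp box -0.0004723026260671093 -0.039403587820160194 [ 0.93274942  1.23540489 -1.35882363]
side plate y [-0.10702614 -0.00498468]
tab y [-0.05974079 -0.05819802 -0.05454685]
scene plate y [-0.10741733 -0.00049603]
tab y [-0.05909888 -0.05379934 -0.04651556]
```

Request:
move_arm --increments "-0.4 -0.9 0 0 0 0 255;-0.4 -0.9 0 0 0 0 255;-0.2 -0.5 0 0 0 0 255;-0.2 -0.5 0 0 0 0 255;0 0 0 0 0 0 255;0 0 0 0 0 0 255;0 0 0 0 0 0 255;0 0 0 0 0 0 255"

```text
time: 26.7
position: [0.5257, -0.0514, 0.0399]
tool_rot: [0.598, 3.083, 0.004]
ft_force: [4.5, 4.7, -3.8]
grip_width: 0.008
grip_force: 3.3
```

Request:
move_arm --increments "2 4.6 0 0 0 0 255;4 9 0 0 0 0 255;0 0 15 0 0 0 255;0 0 30 0 0 0 255;0 0 35 0 0 0 255;-10 0 35 0 0 0 255;-25 0 20 0 0 0 255;-25 0 0 0 0 0 255"

```text
time: 27.37
position: [0.4738, -0.0405, 0.1801]
tool_rot: [0.6, 3.075, 0.001]
ft_force: [-0.5, 0.1, -0.5]
grip_width: 0.004
grip_force: 0.0
```

```bash
python3 t.py; python3 a.py | grep -E "^(pot|jar|wrench)"
```

```text
tcp box -0.05267248235877988 -0.04947262027631793 [-0.50544194  0.11926091 -0.52550737]
side plate y [-0.10772449 -0.0019479 ]
tab y [-0.06072727 -0.05844103 -0.05006727]
scene plate y [-0.10777496 -0.00174717]
tab y [-0.05942366 -0.05429377 -0.04985481]
pot [([0.678, 0.159, 0.051], 0.88)]
jar [([0.692, -0.008, 0.063], 0.67)]
wrench [([0.518, -0.19, 0.007], 0.67)]
pot [([0.682, 0.132, 0.056], 0.68)]
jar [([0.673, -0.02, 0.045], 0.65)]
wrench [([0.516, -0.189, 0.009], 0.8)]
pot [([0.676, 0.134, 0.055], 0.61), ([0.49, -0.052, 0.061], 0.55)]
jar []
wrench [([0.464, -0.145, 0.01], 0.58)]
```

The force rose at the stop and the tab stands at -0.0545, so the shutter is shut to within 1 mm. The arm is clear and the pot, jar and wrench have not moved.

```bash
python3 -c "
from bench import ctrl; print(ctrl.close_job())"
```

```text
the job is handed in; nothing more can be done
None
```

The job is handed in: the knob's pointer is on the mark to within about 1° (read just before closing the shutter), the shutter is shut again to within about 1 mm, the pot, jar and wrench show no movement in the camera images, and the arm is clear; no pass/fail verdict came back.

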